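# Scoop wooden rounds from the tray into the box

### The arm

A 7-joint arm with a two-finger parallel gripper is mounted at the origin on the work surface. World frame = base frame: x ahead of the robot, y to its left, z up, the work surface at z = 0. Lengths are in m, angles in rad, forces in N, time in s.
With the tool pointing down it reaches from about 0.4 to 0.85 m from the base axis. Payload 10.4 kg.
Tool frame: the origin (TCP) lies midway between the tips of the shut fingers; the grasp point (between the pads) lies 19 mm behind it; y points along the fingers, x is the direction in which the jaws open and shut, and the axes are right-handed (so a half turn about y gives the same grasp; the last joint's range is limited). The gripper opens to 85 mm and grips with 20 to 120 N. Pads are 22 mm wide; open, the fingers measure 114 mm over their backs; the gripper's body (76 mm by 85 mm) begins 54 mm behind the grasp point. The pads swing forward as they close: fully open they stand 13 mm farther back than shut.
Start: joints at [1.217, 0.332, -0.065, 1.46, 0.022, 1.35, -0.088], TCP at [0.203, -0.591, 0.231] pointing down, gripper open.
Joint ranges: [-2.6, 2.6], [-0.5, 2.12], [-1.47, 1.34], [0.16, 2.42], [-1.27, 4.41], [0.06, 2.06], [-2.6, 2.6]. Speed limits (rad/s): [2.22, 2.22, 2.79, 2.79, 3.14, 3.14, 3.14].

### API

Orientations are given as a 3x3 rotation matrix whose columns are the frame's x, y, z axes.
In Python, from cell import state, camera, get_calibration, hand_in gives the robot as it stands. The module is installed in compiled form; this text tells all that it offers.
- The arm moves only by the tool send_rows, never from a script. Its argument "targets" is a list of rows, each a list of 2 entries, a list of its own where there are three numbers: the shift along the tool's x, y, z in cm, then the turn about the tool's y in degrees. In form: [[[tx, ty, tz], yaw], ...]. A call has exactly 8 rows; each row is the pose to reach, as a shift and turn from the pose commanded when the call began, along the tool's axes at that moment; what a row does not reach only later rows make up. A row lasts 1/8 s, in which the tool goes at most 62.5 mm and 10.7 degrees, less where a joint would pass 70% of its speed; a pose out of reach is approached as far as the arm can. A call with a gripper value outside its range is refused whole. "grip" is the opening, from 0 (shut) to 1 (fully open), set as the call begins (left out, the last holds). The fingers move at their own pace and stop on an object; "force" is the grip in N (left out, the last holds). Time passes only in rows, so rows that repeat a pose let the fingers close, or fill a call up. It gives the time, the measured TCP pose, the force and the opening at its end, in the units of the state.
- state(): the state, without advancing time (a new reading comes with each control period).
- camera(name): name is "scene" or "top" or "wrist"; returns the picture (384x512x3 uint8, red, green, blue); there is no depth.
- get_calibration(name): a dict with "vfov" (degrees; the focal length in pixels is half the picture's height over the tangent of half this angle, whatever the lens; pixels are square), "cx", "cy" (the principal point, pixels), "origin" and "attitude" of the camera in the world; the wrist camera has in their place "hand_eye" (4x4, takes a point from camera to tool coordinates, whose origin is the TCP and whose axes are the tool frame's). Camera axes: x right, y down, z forward; pixel columns grow to the right and rows downward; lengths in m; the calibration is good to about 2 mm. A picture is of the moment at which its call begins: read the wrist's pose just before it. get_calibration takes no time and is no camera call.
- hand_in(): hands the job in, once; it reports no verdict.
The state is a dict: "clock": time; "qpos": joint angles; "qvel": joint speeds; "joint_efforts": joint torques, N m; "ee_pos": TCP position; "orientation": TCP orientation; "wrist_force": force on the tool from outside, world axes, zero at the start; "ft_torque": the same for the moment, N m; "finger_gap": finger opening in m.
Only numpy, scipy, OpenCV 4.12 (cv2) and the standard library are available. Lean on these libraries where they do the work, as an engineer would, in place of code of your own. Each camera call takes 0.05 s, during which the arm holds its last target. There are 200 camera calls.

### The job

Take the metal scoop by its handle, scoop up wooden rounds from the three-walled tray and tip them, from low down, into the four-walled box, until at least three of the five rounds lie in the box (more is fine, and more than one scoop is fine). Then set the emptied scoop upright back on its black mat, near the middle, and let go. Move the rounds only with the scoop, never touching them with the gripper, leave none of them lying outside the tray and the box, and leave the other things on the desk where they are.

Things in the scene. Friction and masses are not known exactly. Their poses are not given: they have to be found in the camera images.
- scoop: bright sheet-metal scoop, black handle above it, upright on its mat. Origin: centre of pan underside; open nose to -x. Pan 130 (x) x 132 (y) mm, floor 2.5; back wall at x=+65, 45 high; sides 40 high where x>+20, sloping to nothing at x=-17. Handle: bar along x (-34 to +71), 18 wide (y), 22 high, centre line at z=95, on an upright at x=+68. 220 g; wood slides on the pan at 15 to 22 deg tilt
- scoop_grip (a point): a good place to hold the scoop: on the handle's centre line, 15 mm behind the pan's centre (x = +15) and 95 mm above the pan's underside; the handle runs along x, so the fingers close along y
- scoop_nose (a point): middle of the scoop's front edge, at the height of the pan's underside (x = -65)
- tray: fixed lacquered plywood tray with THREE walls, open on its +x side, holding the rounds. 200 (x) x 172 (y) mm; origin: centre of underside; floor 4 thick; walls 6 thick, tops at z=60, at x=-100..-94 and along both y sides (160 mm wide inside). The rounds begin at x<+45: four flat on the floor, one stacked on another
- box: a fixed plywood box with FOUR walls, empty, open at the top: 210 mm (x) by 190 mm (y) outside, walls 6 mm thick and 50 mm high, floor 6 mm thick; origin at the centre of its underside
- mat: a fixed black rubber mat 210 mm (x) by 170 mm (y), 3 mm thick, on which the scoop stands; origin at the centre of its underside
- round1: chunky slice of branch, pale wood with a dark bark rim: a disc 60 mm in diameter and 22 mm thick, both rims bevelled (11 mm wide, 6 mm high; flat faces 38 mm across), about 40 g; all five rounds are alike. Origin at the centre of one flat face (the lower one at the start), z along the disc's axis
- round2: chunky slice of branch, pale wood with a dark bark rim: a disc 60 mm in diameter and 22 mm thick, both rims bevelled (11 mm wide, 6 mm high; flat faces 38 mm across), about 40 g; all five rounds are alike. Origin at the centre of one flat face (the lower one at the start), z along the disc's axis
- round3: chunky slice of branch, pale wood with a dark bark rim: a disc 60 mm in diameter and 22 mm thick, both rims bevelled (11 mm wide, 6 mm high; flat faces 38 mm across), about 40 g; all five rounds are alike. Origin at the centre of one flat face (the lower one at the start), z along the disc's axis
- round4: chunky slice of branch, pale wood with a dark bark rim: a disc 60 mm in diameter and 22 mm thick, both rims bevelled (11 mm wide, 6 mm high; flat faces 38 mm across), about 40 g; all five rounds are alike. Origin at the centre of one flat face (the lower one at the start), z along the disc's axis
- round5: chunky slice of branch, pale wood with a dark bark rim: a disc 60 mm in diameter and 22 mm thick, both rims bevelled (11 mm wide, 6 mm high; flat faces 38 mm across), about 40 g; all five rounds are alike. Origin at the centre of one flat face (the lower one at the start), z along the disc's axis
- hexkeys: bystander: folded hex-key set, blue, 100 x 22 x 18 mm, lying flat, origin under its centre
- eraser: bystander: whiteboard eraser, grey, 105 x 22 x 22 mm, origin under its centre
- mouse: bystander: black computer mouse, 115 x 62 x 34 mm, origin under its centre
- coaster1: bystander: wood slice 96 mm across, 16 mm thick, under coaster2; origin under its centre
- coaster2: bystander: wood slice 92 mm across, 16 mm thick, lying on coaster1; origin under its centre
- coaster3: bystander: wood slice 92 mm across, 16 mm thick, lying alone; origin under its centre
- mug: bystander: white mug, 80 mm across, 95 mm tall, origin under its centre
Mind the look-alikes: they are no part of the job. Leave any pink look-alike of the round2 alone.

How it is judged:
On the way, in this order (a step that is already met when the one before it is completed fails the run):
1. at least one round is carried in the scoop, the pan lifted at least 60 mm above the desk (height (world z) of scoop above 0.06 m and ((x of round1 in the frame of scoop between -0.07 and 0.065 m and y of round1 in the frame of scoop between -0.066 and 0.066 m and z of round1 in the frame of scoop between -0.005 and 0.075 m) or (x of round2 in the frame of scoop between -0.07 and 0.065 m and y of round2 in the frame of scoop between -0.066 and 0.066 m and z of round2 in the frame of scoop between -0.005 and 0.075 m) or (x of round3 in the frame of scoop between -0.07 and 0.065 m and y of round3 in the frame of scoop between -0.066 and 0.066 m and z of round3 in the frame of scoop between -0.005 and 0.075 m) or (x of round4 in the frame of scoop between -0.07 and 0.065 m and y of round4 in the frame of scoop between -0.066 and 0.066 m and z of round4 in the frame of scoop between -0.005 and 0.075 m) or (x of round5 in the frame of scoop between -0.07 and 0.065 m and y of round5 in the frame of scoop between -0.066 and 0.066 m and z of round5 in the frame of scoop between -0.005 and 0.075 m))), for 0.2 s.
2. at least three of the five rounds are in the box ((((x of round1 in the frame of box between -0.1 and 0.1 m and y of round1 in the frame of box between -0.09 and 0.09 m and z of round1 in the frame of box between -0.002 and 0.075 m) and (x of round2 in the frame of box between -0.1 and 0.1 m and y of round2 in the frame of box between -0.09 and 0.09 m and z of round2 in the frame of box between -0.002 and 0.075 m) and (x of round3 in the frame of box between -0.1 and 0.1 m and y of round3 in the frame of box between -0.09 and 0.09 m and z of round3 in the frame of box between -0.002 and 0.075 m)) or ((x of round1 in the frame of box between -0.1 and 0.1 m and y of round1 in the frame of box between -0.09 and 0.09 m and z of round1 in the frame of box between -0.002 and 0.075 m) and (x of round2 in the frame of box between -0.1 and 0.1 m and y of round2 in the frame of box between -0.09 and 0.09 m and z of round2 in the frame of box between -0.002 and 0.075 m) and (x of round4 in the frame of box between -0.1 and 0.1 m and y of round4 in the frame of box between -0.09 and 0.09 m and z of round4 in the frame of box between -0.002 and 0.075 m)) or ((x of round1 in the frame of box between -0.1 and 0.1 m and y of round1 in the frame of box between -0.09 and 0.09 m and z of round1 in the frame of box between -0.002 and 0.075 m) and (x of round2 in the frame of box between -0.1 and 0.1 m and y of round2 in the frame of box between -0.09 and 0.09 m and z of round2 in the frame of box between -0.002 and 0.075 m) and (x of round5 in the frame of box between -0.1 and 0.1 m and y of round5 in the frame of box between -0.09 and 0.09 m and z of round5 in the frame of box between -0.002 and 0.075 m)) or ((x of round1 in the frame of box between -0.1 and 0.1 m and y of round1 in the frame of box between -0.09 and 0.09 m and z of round1 in the frame of box between -0.002 and 0.075 m) and (x of round3 in the frame of box between -0.1 and 0.1 m and y of round3 in the frame of box between -0.09 and 0.09 m and z of round3 in the frame of box between -0.002 and 0.075 m) and (x of round4 in the frame of box between -0.1 and 0.1 m and y of round4 in the frame of box between -0.09 and 0.09 m and z of round4 in the frame of box between -0.002 and 0.075 m)) or ((x of round1 in the frame of box between -0.1 and 0.1 m and y of round1 in the frame of box between -0.09 and 0.09 m and z of round1 in the frame of box between -0.002 and 0.075 m) and (x of round3 in the frame of box between -0.1 and 0.1 m and y of round3 in the frame of box between -0.09 and 0.09 m and z of round3 in the frame of box between -0.002 and 0.075 m) and (x of round5 in the frame of box between -0.1 and 0.1 m and y of round5 in the frame of box between -0.09 and 0.09 m and z of round5 in the frame of box between -0.002 and 0.075 m)) or ((x of round1 in the frame of box between -0.1 and 0.1 m and y of round1 in the frame of box between -0.09 and 0.09 m and z of round1 in the frame of box between -0.002 and 0.075 m) and (x of round4 in the frame of box between -0.1 and 0.1 m and y of round4 in the frame of box between -0.09 and 0.09 m and z of round4 in the frame of box between -0.002 and 0.075 m) and (x of round5 in the frame of box between -0.1 and 0.1 m and y of round5 in the frame of box between -0.09 and 0.09 m and z of round5 in the frame of box between -0.002 and 0.075 m)) or ((x of round2 in the frame of box between -0.1 and 0.1 m and y of round2 in the frame of box between -0.09 and 0.09 m and z of round2 in the frame of box between -0.002 and 0.075 m) and (x of round3 in the frame of box between -0.1 and 0.1 m and y of round3 in the frame of box between -0.09 and 0.09 m and z of round3 in the frame of box between -0.002 and 0.075 m) and (x of round4 in the frame of box between -0.1 and 0.1 m and y of round4 in the frame of box between -0.09 and 0.09 m and z of round4 in the frame of box between -0.002 and 0.075 m)) or ((x of round2 in the frame of box between -0.1 and 0.1 m and y of round2 in the frame of box between -0.09 and 0.09 m and z of round2 in the frame of box between -0.002 and 0.075 m) and (x of round3 in the frame of box between -0.1 and 0.1 m and y of round3 in the frame of box between -0.09 and 0.09 m and z of round3 in the frame of box between -0.002 and 0.075 m) and (x of round5 in the frame of box between -0.1 and 0.1 m and y of round5 in the frame of box between -0.09 and 0.09 m and z of round5 in the frame of box between -0.002 and 0.075 m)) or ((x of round2 in the frame of box between -0.1 and 0.1 m and y of round2 in the frame of box between -0.09 and 0.09 m and z of round2 in the frame of box between -0.002 and 0.075 m) and (x of round4 in the frame of box between -0.1 and 0.1 m and y of round4 in the frame of box between -0.09 and 0.09 m and z of round4 in the frame of box between -0.002 and 0.075 m) and (x of round5 in the frame of box between -0.1 and 0.1 m and y of round5 in the frame of box between -0.09 and 0.09 m and z of round5 in the frame of box between -0.002 and 0.075 m)) or ((x of round3 in the frame of box between -0.1 and 0.1 m and y of round3 in the frame of box between -0.09 and 0.09 m and z of round3 in the frame of box between -0.002 and 0.075 m) and (x of round4 in the frame of box between -0.1 and 0.1 m and y of round4 in the frame of box between -0.09 and 0.09 m and z of round4 in the frame of box between -0.002 and 0.075 m) and (x of round5 in the frame of box between -0.1 and 0.1 m and y of round5 in the frame of box between -0.09 and 0.09 m and z of round5 in the frame of box between -0.002 and 0.075 m)))), for 0.2 s.
At the end, for the whole second after the job is handed in: At least 3 of the 5 rounds are in the four-walled box, the others there or in the three-walled tray, none in the scoop, all at rest. The scoop stands on its mat, upright within 0.12 rad, at rest, under 20 mm up, its origin within 70 mm (mat x) and 60 mm (mat y) of the mat centre ((((x of round1 in the frame of box between -0.1 and 0.1 m and y of round1 in the frame of box between -0.09 and 0.09 m and z of round1 in the frame of box between -0.002 and 0.075 m) and (x of round2 in the frame of box between -0.1 and 0.1 m and y of round2 in the frame of box between -0.09 and 0.09 m and z of round2 in the frame of box between -0.002 and 0.075 m) and (x of round3 in the frame of box between -0.1 and 0.1 m and y of round3 in the frame of box between -0.09 and 0.09 m and z of round3 in the frame of box between -0.002 and 0.075 m)) or ((x of round1 in the frame of box between -0.1 and 0.1 m and y of round1 in the frame of box between -0.09 and 0.09 m and z of round1 in the frame of box between -0.002 and 0.075 m) and (x of round2 in the frame of box between -0.1 and 0.1 m and y of round2 in the frame of box between -0.09 and 0.09 m and z of round2 in the frame of box between -0.002 and 0.075 m) and (x of round4 in the frame of box between -0.1 and 0.1 m and y of round4 in the frame of box between -0.09 and 0.09 m and z of round4 in the frame of box between -0.002 and 0.075 m)) or ((x of round1 in the frame of box between -0.1 and 0.1 m and y of round1 in the frame of box between -0.09 and 0.09 m and z of round1 in the frame of box between -0.002 and 0.075 m) and (x of round2 in the frame of box between -0.1 and 0.1 m and y of round2 in the frame of box between -0.09 and 0.09 m and z of round2 in the frame of box between -0.002 and 0.075 m) and (x of round5 in the frame of box between -0.1 and 0.1 m and y of round5 in the frame of box between -0.09 and 0.09 m and z of round5 in the frame of box between -0.002 and 0.075 m)) or ((x of round1 in the frame of box between -0.1 and 0.1 m and y of round1 in the frame of box between -0.09 and 0.09 m and z of round1 in the frame of box between -0.002 and 0.075 m) and (x of round3 in the frame of box between -0.1 and 0.1 m and y of round3 in the frame of box between -0.09 and 0.09 m and z of round3 in the frame of box between -0.002 and 0.075 m) and (x of round4 in the frame of box between -0.1 and 0.1 m and y of round4 in the frame of box between -0.09 and 0.09 m and z of round4 in the frame of box between -0.002 and 0.075 m)) or ((x of round1 in the frame of box between -0.1 and 0.1 m and y of round1 in the frame of box between -0.09 and 0.09 m and z of round1 in the frame of box between -0.002 and 0.075 m) and (x of round3 in the frame of box between -0.1 and 0.1 m and y of round3 in the frame of box between -0.09 and 0.09 m and z of round3 in the frame of box between -0.002 and 0.075 m) and (x of round5 in the frame of box between -0.1 and 0.1 m and y of round5 in the frame of box between -0.09 and 0.09 m and z of round5 in the frame of box between -0.002 and 0.075 m)) or ((x of round1 in the frame of box between -0.1 and 0.1 m and y of round1 in the frame of box between -0.09 and 0.09 m and z of round1 in the frame of box between -0.002 and 0.075 m) and (x of round4 in the frame of box between -0.1 and 0.1 m and y of round4 in the frame of box between -0.09 and 0.09 m and z of round4 in the frame of box between -0.002 and 0.075 m) and (x of round5 in the frame of box between -0.1 and 0.1 m and y of round5 in the frame of box between -0.09 and 0.09 m and z of round5 in the frame of box between -0.002 and 0.075 m)) or ((x of round2 in the frame of box between -0.1 and 0.1 m and y of round2 in the frame of box between -0.09 and 0.09 m and z of round2 in the frame of box between -0.002 and 0.075 m) and (x of round3 in the frame of box between -0.1 and 0.1 m and y of round3 in the frame of box between -0.09 and 0.09 m and z of round3 in the frame of box between -0.002 and 0.075 m) and (x of round4 in the frame of box between -0.1 and 0.1 m and y of round4 in the frame of box between -0.09 and 0.09 m and z of round4 in the frame of box between -0.002 and 0.075 m)) or ((x of round2 in the frame of box between -0.1 and 0.1 m and y of round2 in the frame of box between -0.09 and 0.09 m and z of round2 in the frame of box between -0.002 and 0.075 m) and (x of round3 in the frame of box between -0.1 and 0.1 m and y of round3 in the frame of box between -0.09 and 0.09 m and z of round3 in the frame of box between -0.002 and 0.075 m) and (x of round5 in the frame of box between -0.1 and 0.1 m and y of round5 in the frame of box between -0.09 and 0.09 m and z of round5 in the frame of box between -0.002 and 0.075 m)) or ((x of round2 in the frame of box between -0.1 and 0.1 m and y of round2 in the frame of box between -0.09 and 0.09 m and z of round2 in the frame of box between -0.002 and 0.075 m) and (x of round4 in the frame of box between -0.1 and 0.1 m and y of round4 in the frame of box between -0.09 and 0.09 m and z of round4 in the frame of box between -0.002 and 0.075 m) and (x of round5 in the frame of box between -0.1 and 0.1 m and y of round5 in the frame of box between -0.09 and 0.09 m and z of round5 in the frame of box between -0.002 and 0.075 m)) or ((x of round3 in the frame of box between -0.1 and 0.1 m and y of round3 in the frame of box between -0.09 and 0.09 m and z of round3 in the frame of box between -0.002 and 0.075 m) and (x of round4 in the frame of box between -0.1 and 0.1 m and y of round4 in the frame of box between -0.09 and 0.09 m and z of round4 in the frame of box between -0.002 and 0.075 m) and (x of round5 in the frame of box between -0.1 and 0.1 m and y of round5 in the frame of box between -0.09 and 0.09 m and z of round5 in the frame of box between -0.002 and 0.075 m))) and ((x of round1 in the frame of box between -0.1 and 0.1 m and y of round1 in the frame of box between -0.09 and 0.09 m and z of round1 in the frame of box between -0.002 and 0.075 m) or (x of round1 in the frame of tray between -0.095 and 0.1 m and y of round1 in the frame of tray between -0.081 and 0.081 m and z of round1 in the frame of tray between -0.002 and 0.075 m)) and ((x of round2 in the frame of box between -0.1 and 0.1 m and y of round2 in the frame of box between -0.09 and 0.09 m and z of round2 in the frame of box between -0.002 and 0.075 m) or (x of round2 in the frame of tray between -0.095 and 0.1 m and y of round2 in the frame of tray between -0.081 and 0.081 m and z of round2 in the frame of tray between -0.002 and 0.075 m)) and ((x of round3 in the frame of box between -0.1 and 0.1 m and y of round3 in the frame of box between -0.09 and 0.09 m and z of round3 in the frame of box between -0.002 and 0.075 m) or (x of round3 in the frame of tray between -0.095 and 0.1 m and y of round3 in the frame of tray between -0.081 and 0.081 m and z of round3 in the frame of tray between -0.002 and 0.075 m)) and ((x of round4 in the frame of box between -0.1 and 0.1 m and y of round4 in the frame of box between -0.09 and 0.09 m and z of round4 in the frame of box between -0.002 and 0.075 m) or (x of round4 in the frame of tray between -0.095 and 0.1 m and y of round4 in the frame of tray between -0.081 and 0.081 m and z of round4 in the frame of tray between -0.002 and 0.075 m)) and ((x of round5 in the frame of box between -0.1 and 0.1 m and y of round5 in the frame of box between -0.09 and 0.09 m and z of round5 in the frame of box between -0.002 and 0.075 m) or (x of round5 in the frame of tray between -0.095 and 0.1 m and y of round5 in the frame of tray between -0.081 and 0.081 m and z of round5 in the frame of tray between -0.002 and 0.075 m)) and linear speed of each of round1, round2, round3, round4, round5, scoop below 0.03 m/s and x of scoop in the frame of mat between -0.07 and 0.07 m and y of scoop in the frame of mat between -0.06 and 0.06 m and height (world z) of scoop below 0.02 m and angle between scoop's own z axis and vertical below 0.12 rad and not (x of round1 in the frame of scoop between -0.07 and 0.065 m and y of round1 in the frame of scoop between -0.066 and 0.066 m and z of round1 in the frame of scoop between -0.005 and 0.075 m) and not (x of round2 in the frame of scoop between -0.07 and 0.065 m and y of round2 in the frame of scoop between -0.066 and 0.066 m and z of round2 in the frame of scoop between -0.005 and 0.075 m) and not (x of round3 in the frame of scoop between -0.07 and 0.065 m and y of round3 in the frame of scoop between -0.066 and 0.066 m and z of round3 in the frame of scoop between -0.005 and 0.075 m) and not (x of round4 in the frame of scoop between -0.07 and 0.065 m and y of round4 in the frame of scoop between -0.066 and 0.066 m and z of round4 in the frame of scoop between -0.005 and 0.075 m) and not (x of round5 in the frame of scoop between -0.07 and 0.065 m and y of round5 in the frame of scoop between -0.066 and 0.066 m and z of round5 in the frame of scoop between -0.005 and 0.075 m)); the robot touches nothing.
It fails at once if the gripper or arm presses on a round with more than 1 N (contact force between any of the fingers, the arm and round1 above 1 N or contact force between any of the fingers, the arm and round2 above 1 N or contact force between any of the fingers, the arm and round3 above 1 N or contact force between any of the fingers, the arm and round4 above 1 N or contact force between any of the fingers, the arm and round5 above 1 N).
It fails at once if a round is thrown or dropped from height (moves faster than 1.8 m/s) (linear speed of any of round1, round2, round3, round4, round5 above 1.8 m/s).
It fails at once if a bystander (hex keys, eraser, mouse, coasters, mug) is moved by more than 30 mm (distance of any of hexkeys, eraser, mouse, coaster1, coaster2, coaster3, mug from where it was at the start of the episode above 0.03 m).
It also fails if it takes over 72 s, if anything falls off the work surface, if the arm or the gripper's body presses on something with over 40 N, if the wrist force passes 120 N, or if a joint passes its speed limit or range.

## Working session

There is one attempt and no reset: what is moved stays moved. The work goes in short steps, Python scripts to look and compute and a tool call to move; the robot and the scene stay as the last step left them, time stands still between calls to the robot, and variables do not carry over. Pictures are saved under pics/ and viewed, about 8 in all and at most 12, crops included, and the job is handed in when it is done.

Besides the shell and the picture viewer there is one more tool, called after "Emit:" by a JSON object that holds its "method" and its "body", one argument or row to a line. send_rows: Moves the arm, as the interface text tells. Its arguments: {"type":"object","properties":{"targets":{"type":"array"},"grip":{"type":"number"},"force":{"type":"number"}},"required":["targets"]}

```bash
mkdir -p pics
python3 - <<'E'
from cell import *
import cv2,json
s=state();print(s['clock'],s['ee_pos'],s['orientation'],s['finger_gap'])
for n in("scene","top","wrist"):
    c=get_calibration(n);print(n,{k:(v.tolist() if hasattr(v,'tolist') else v) for k,v in c.items()})
for n in("scene","top"):
    cv2.imwrite(f'pics/{n}0.png',cv2.resize(camera(n)[:,:,::-1],(800,600),interpolation=cv2.INTER_CUBIC))
E
```

```text
0.0 [ 0.20286161 -0.59076541  0.23048476] [[ 3.24786036e-01 -5.31509882e-04  9.45787370e-01]
 [-9.45786373e-01  1.37435869e-03  3.24786466e-01]
 [-1.47247831e-03 -9.99998914e-01 -5.63222920e-05]] 0.08549436488094826
scene {'vfov': 48.92154316837409, 'cx': 250.24479813680423, 'cy': 196.7820511839351, 'origin': [1.1932480514976302, -0.775464129548278, 0.865186562474975], 'attitude': [[0.7431497863764507, 0.3984392579658741, -0.5375635336592686], [0.6690991056127562, -0.44958198743233546, 0.5917621341760566], [-0.005897616200273163, -0.7994511831800583, -0.6007021090650168]]}
top {'vfov': 55.40643564136618, 'cx': 255.1539639997702, 'cy': 188.86005660909765, 'origin': [0.2710878743884572, -0.0119334124466548, 1.222437654021424], 'attitude': [[-0.02485235052697497, -0.981875354477724, 0.18789132215865756], [-0.9994595951964014, 0.02844870225484474, 0.016467814361989103], [-0.021514605344512164, -0.18738052089067117, -0.9820517614401039]]}
wrist {'vfov': 64.2075131682631, 'cx': 258.13535718539543, 'cy': 191.31720099111493, 'hand_eye': [[0.9999992901233752, -0.0011695854240614597, -0.00022764595030771382, 0.00017094624278779502], [-9.311897440576813e-05, -0.2671794555846913, 0.963646786868675, -0.14309318012237204], [-0.0011878895569346188, -0.96364608160019, -0.2671793748308367, 0.0681294476337895], [0.0, 0.0, 0.0, 1.0]]}
```

View pics/scene0.png

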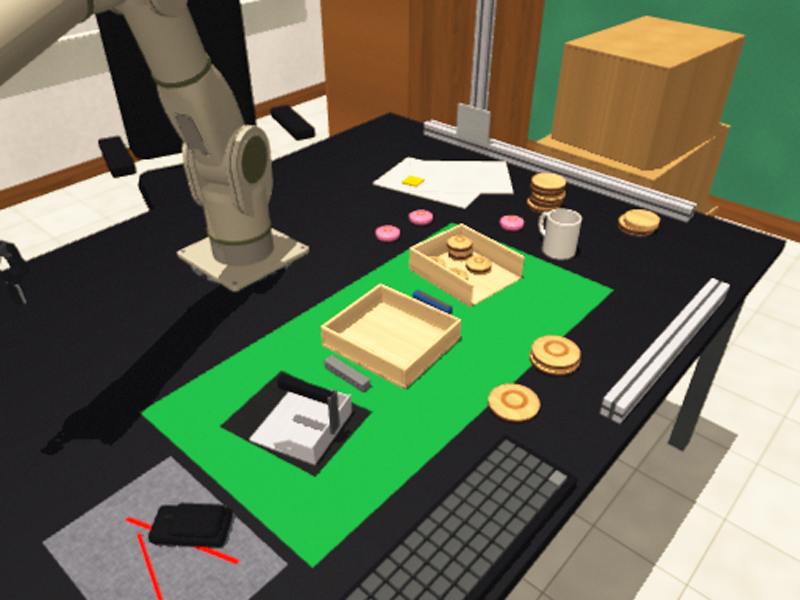

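View pics/top0.png

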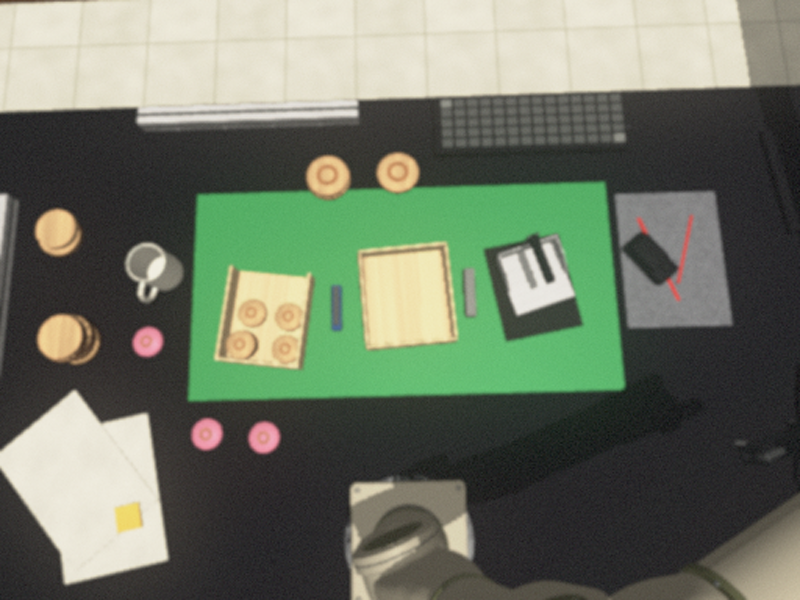

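```bash
cat > h.py <<'E'
import numpy as np,cv2
from cell import *
def shot(n,f,x0,y0,w,h,k):
    im=camera(n)[:,:,::-1]; cv2.imwrite(f'pics/{f}.png',cv2.resize(im[y0:y0+h,x0:x0+w],None,fx=k,fy=k,interpolation=cv2.INTER_CUBIC))
def ray(n,u,v,z):
    c=get_calibration(n);f=192/np.tan(np.radians(c['vfov']/2))
    d=np.array(c['attitude'])@[(u-c['cx'])/f,(v-c['cy'])/f,1];o=np.array(c['origin'])
    return (o+d*(z-o[2])/d[2])[:2]
def proj(n,P):
    c=get_calibration(n);f=192/np.tan(np.radians(c['vfov']/2))
    p=(np.array(P)-c['origin'])@np.array(c['attitude']);return np.c_[p[:,0]/p[:,2]*f+c['cx'],p[:,1]/p[:,2]*f+c['cy']]
E
python3 -c "
from h import *
shot('top','t1',130,145,250,95,3.2)
"
```

```text
(no output)
```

View pics/t1.png

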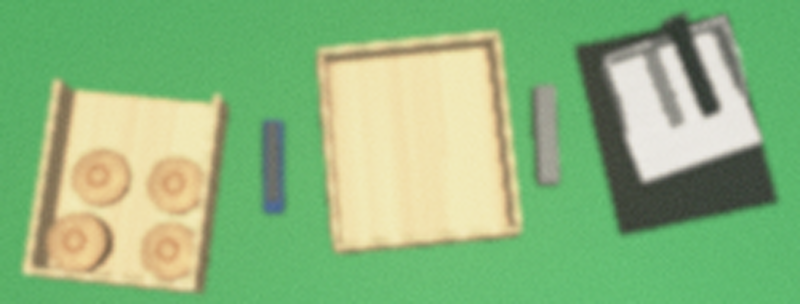

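Run:
```python
from h import *
def g(l,z): return np.array([ray('top',130+u/3.2,145+v/3.2,z) for u,v in l])
def fit(P,L):
    # rigid fit L->P
    P=np.array(P);L=np.array(L,float);pc=P.mean(0);lc=L.mean(0);a=P-pc;b=L-lc
    th=np.arctan2((b[:,0]*a[:,1]-b[:,1]*a[:,0]).sum(),(a*b).sum());c,s=np.cos(th),np.sin(th);R=np.array([[c,-s],[s,c]])
    t=pc-R@lc;print('pos',t.round(4),'yaw',np.degrees(th).round(1),'res mm',((L@R.T+t-P)*1e3).round(1).tolist())
print('box');fit(g([(318,46),(500,32),(523,233),(335,252)],.05),[[.105,.095],[.105,-.095],[-.105,-.095],[-.105,.095]])
print('tray');fit(g([(55,81),(226,101),(200,291),(23,273)],.06),[[.1,.086],[.1,-.086],[-.1,-.086],[-.1,.086]])
print('mat');fit(g([(577,46),(775,200),(622,234)],.003),[[.105,.085],[-.105,-.085],[-.105,.085]])
print('scoop nose');fit(g([(644,184),(761,146)],.005),[[-.065,.066],[-.065,-.066]])
H=g([(676,18),(711,112)],.109);print('handle top ends',H, 'yaw',np.degrees(np.arctan2(*(H[0]-H[1])[::-1])))
print('rounds',g([(101,177),(174,184),(169,249)],.026),g([(75,240)],.048))
print('hex,eraser',g([(264,121),(284,121),(264,213),(284,213)],.018),g([(535,86),(553,86),(557,184),(537,184)],.022))
```

```text
box
pos [ 0.4962 -0.011 ] yaw 3.7 res mm [[-2.7, -0.2], [0.5, -0.7], [0.4, 0.1], [1.9, 0.7]]
tray
pos [0.4556 0.2858] yaw -7.7 res mm [[0.3, -3.5], [3.7, 2.5], [-2.3, 3.9], [-1.8, -2.9]]
mat
pos [ 0.5162 -0.283 ] yaw 10.1 res mm [[2.6, 2.7], [-2.0, -4.4], [-0.6, 1.8]]
scoop nose
pos [ 0.5309 -0.2894] yaw 16.4 res mm [[-0.2, 0.8], [0.2, -0.8]]
handle top ends [[ 0.59873547 -0.26722475]
 [ 0.50333721 -0.2944162 ]] yaw 15.909187450229588
rounds [[0.47020696 0.32075454]
 [0.46068967 0.24438086]
 [0.39327813 0.24875802]] [[0.40271912 0.33957862]]
hex,eraser [[0.52645776 0.15160919]
 [0.52583784 0.13048336]
 [0.42885069 0.15189635]
 [0.42827618 0.13108431]] [[ 0.55482135 -0.13463824]
 [ 0.55425499 -0.15350426]
 [ 0.45012817 -0.15250523]
 [ 0.45070885 -0.13187516]]
```

Emit:
{"method": "send_rows", "body": {
  "targets": [
    [[-2.2,0,5.2],1],
    [[-4.4,0,10.4],2],
    [[-6.7,0,15.8],3],
    [[-9,1,21.2],3],
    [[-11.2,2,26.6],3],
    [[-13.5,3,32],3],
    [[-15.7,4,37.3],3],
    [[-17.9,5,42.5],3]
  ],
  "grip": 1,
  "force": 60
}}

```text
clock: 1.15
ee_pos: [0.5479, -0.2824, 0.1809]
orientation: [[0.275, -0.0, 0.962], [-0.962, -0.0, 0.275], [0.0, -1.0, -0.0]]
wrist_force: [-0.4, -0.6, -0.6]
finger_gap: 0.0851
```

```bash
cat >> h.py <<'E'
def go(x,y,z,yaw=None):
    s=state();R=np.array(s['orientation']);p=np.array(s['ee_pos']);a=np.degrees(np.arctan2(R[1,2],R[0,2]))
    print('t',round(s['clock'],2),'now',p.round(4),'yaw',a.round(2),'gap',round(s['finger_gap'],4),'F',np.round(s['wrist_force'],1),'T',np.round(s['ft_torque'],2))
    print('shift cm',(R.T@(np.array([x,y,z])-p)*100).round(2),'turn',None if yaw is None else round(a-yaw,2))
E
python3 -c "
from h import *
go(.5465,-.2835,.08,16)
shot('wrist','w1',0,0,512,384,1.2)
"
```

```text
t 1.15 now [ 0.5479 -0.2824  0.1809] yaw 15.95 gap 0.0851 F [-0.4 -0.6 -0.6] T [ 0.01 -0.03 -0.02]
shift cm [ 0.07 10.09 -0.17] turn -0.05
```

View pics/w1.png

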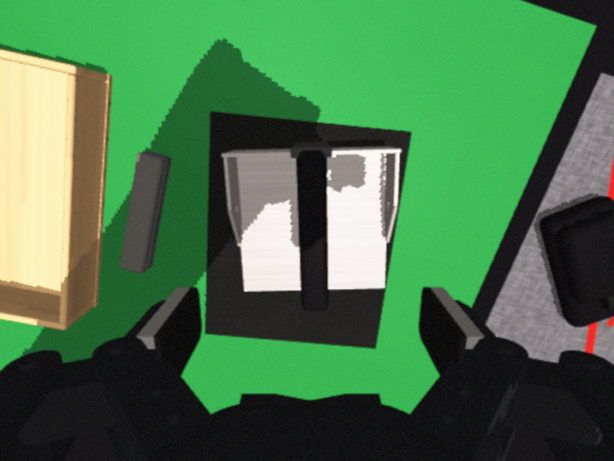

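Emit:
{"method": "send_rows", "body": {
  "targets": [
    [[0,3,-0.1],0],
    [[0,6,-0.1],0],
    [[0,8.5,-0.1],0],
    [[0,10,-0.1],0],
    [[0,10.1,-0.1],0],
    [[0,10.1,-0.1],0],
    [[0,10.1,-0.1],0],
    [[0,10.1,-0.1],0]
  ]
}}

```text
clock: 2.2
ee_pos: [0.5462, -0.2842, 0.081]
orientation: [[0.275, 0.001, 0.962], [-0.962, -0.001, 0.275], [0.001, -1.0, 0.001]]
wrist_force: [0.5, 0.1, -0.4]
finger_gap: 0.0854
```

Emit:
{"method": "send_rows", "body": {
  "targets": [
    [[0,0,0],0],
    [[0,0,0],0],
    [[0,0,0],0],
    [[0,0,0],0],
    [[0,0,0],0],
    [[0,0,0],0],
    [[0,0,0],0],
    [[0,0,0],0]
  ],
  "grip": 0,
  "force": 60
}}

```text
clock: 3.2
ee_pos: [0.546, -0.2841, 0.0805]
orientation: [[0.275, 0.0, 0.961], [-0.961, -0.0, 0.275], [0.0, -1.0, 0.0]]
wrist_force: [-0.1, -0.6, 2.3]
finger_gap: 0.0171
```

```bash
python3 -c "
from h import *
go(.5465,-.2835,.08,16)
"
```

```text
t 3.2 now [ 0.546  -0.2841  0.0805] yaw 15.95 gap 0.0171 F [-0.1 -0.6  2.3] T [ 0.05 -0.04  0.01]
shift cm [-0.05  0.05  0.06] turn -0.05
```

Emit:
{"method": "send_rows", "body": {
  "targets": [
    [[0,-3,0],0],
    [[0,-7,0],0],
    [[-2,-10,0.8],0],
    [[-6,-11,2.3],2],
    [[-11,-11,4.2],5],
    [[-16,-11,6.1],8],
    [[-21,-11,8],11],
    [[-26,-11,10],14]
  ]
}}

```text
clock: 4.2
ee_pos: [0.57, -0.0051, 0.1897]
orientation: [[0.032, -0.001, 0.999], [-0.999, -0.0, 0.032], [0.0, -1.0, -0.001]]
wrist_force: [0.3, -0.4, -2.2]
finger_gap: 0.0169
```

```bash
python3 -c "
from h import *
go(.5943,.267,.19,-7.7)
"
```

```text
t 4.2 now [ 0.57   -0.0051  0.1897] yaw 1.84 gap 0.0169 F [ 0.3 -0.4 -2.2] T [-0.   -0.04  0.03]
shift cm [-27.12  -0.04   3.3 ] turn 9.54
```

Emit:
{"method": "send_rows", "body": {
  "targets": [
    [[-4,0,0.5],1],
    [[-8,0,1],3],
    [[-12,0,1.5],5],
    [[-17,0,2],7],
    [[-21,0,2.6],9.5],
    [[-25,0,3],9.5],
    [[-27,0,3.3],9.5],
    [[-27.1,0,3.3],9.5]
  ]
}}

```text
clock: 5.2
ee_pos: [0.5938, 0.2662, 0.1896]
orientation: [[-0.129, -0.001, 0.992], [-0.992, -0.0, -0.129], [0.0, -1.0, -0.001]]
wrist_force: [0.4, -0.5, -2.5]
finger_gap: 0.0173
```

```bash
python3 -c "
from h import *
go(.5943,.267,.085,-7.7)
shot('top','t2',130,140,90,120,5)
"
```

```text
t 5.2 now [0.5938 0.2662 0.1896] yaw -7.44 gap 0.0173 F [ 0.4 -0.5 -2.5] T [-0.07 -0.   -0.04]
shift cm [-0.09 10.46  0.05] turn 0.26
```

View pics/t2.png

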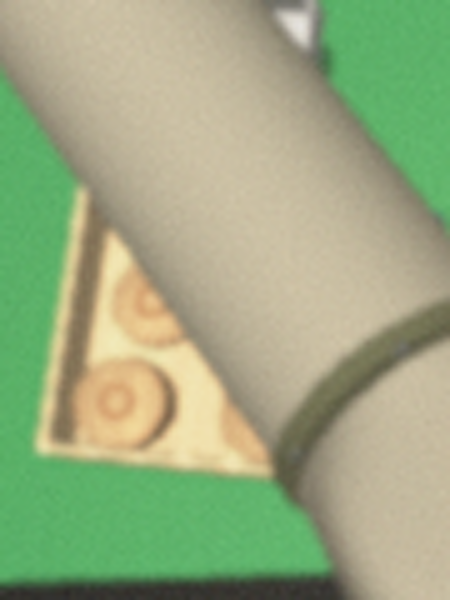

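Run:
```python
from h import *
g=lambda u,v,z:ray('top',130+u/3.2,145+v/3.2,z)
def yaw(a,b): d=b-a;return np.degrees(np.arctan2(d[1],d[0]))
print(yaw(g(23,273,.06),g(55,81,.06)),yaw(g(200,291,.06),g(226,101,.06)),yaw(g(200,291,.06),g(23,273,.06))-90)
print(yaw(ray('top',130+42/5,140+450/5,.06),ray('top',130+80/5,140+190/5,.06)))
for p in [(23,273),(55,81),(200,291),(226,101)]: print(g(*p,.06))
shot('scene','s2',255,130,110,80,7)
```

```text
-7.564459121460929 -7.476997773197076 -7.2275293060665575
-6.421233186986766
[0.36978918 0.38723212]
[0.56589069 0.36119039]
[0.34731134 0.2099866 ]
[0.5395659  0.18475433]
```

View pics/s2.png

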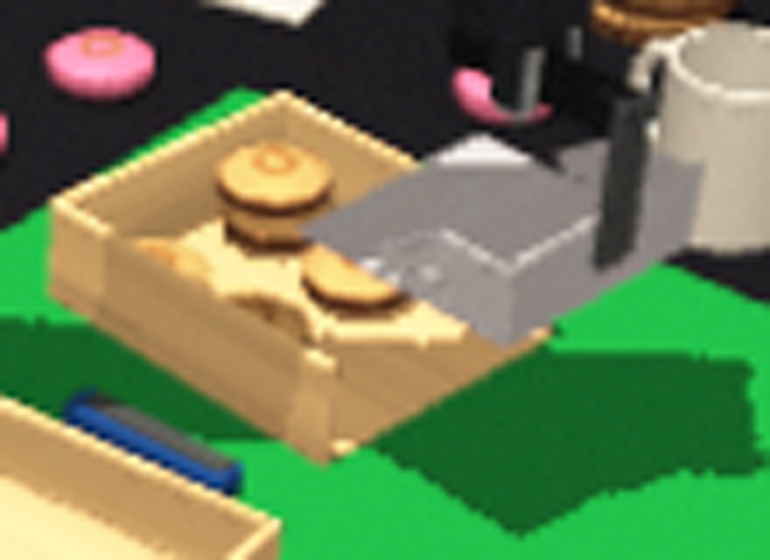

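Emit:
{"method": "send_rows", "body": {
  "targets": [
    [[-0.1,2,0],0],
    [[-0.1,5,0],0],
    [[-0.1,8,0],0],
    [[-0.1,9.8,0],0],
    [[-0.1,10.4,0],0],
    [[-0.1,10.7,0],0],
    [[-0.1,10.9,0],0],
    [[-0.1,11,0],0]
  ]
}}

```text
clock: 6.3
ee_pos: [0.5952, 0.2665, 0.0814]
orientation: [[-0.132, 0.002, 0.991], [-0.991, 0.0, -0.132], [-0.001, -1.0, 0.002]]
wrist_force: [-0.1, -1.5, 5.3]
finger_gap: 0.0171
```

```bash
python3 -c "
from h import *
go(.4556-.0145*.9914,.2858+.1305*.0145,.081,-7.5)
"
```

```text
t 6.3 now [0.5952 0.2665 0.0814] yaw -7.56 gap 0.0171 F [-0.1 -1.5  5.3] T [-0.27  0.24 -0.04]
shift cm [-7.000e-02  1.000e-02 -1.554e+01] turn -0.06
```

Emit:
{"method": "send_rows", "body": {
  "targets": [
    [[0,0,-1.5],0],
    [[0,0,-3],0],
    [[0,0,-4.5],0],
    [[0,0,-6],0],
    [[0,0,-7.5],0],
    [[0,0,-9],0],
    [[0,0,-10.5],0],
    [[0,0,-12],0]
  ]
}}

```text
clock: 7.3
ee_pos: [0.4755, 0.2825, 0.0815]
orientation: [[-0.131, 0.003, 0.991], [-0.991, 0.001, -0.131], [-0.001, -1.0, 0.003]]
wrist_force: [4.9, 0.3, 6.6]
finger_gap: 0.0169
```

```bash
python3 -c "
from h import *
go(.4556-.0145*.9914,.2858+.1305*.0145,.081,-7.5)
shot('scene','s3',255,130,110,80,7)
"
```

```text
t 7.3 now [0.4755 0.2825 0.0815] yaw -7.54 gap 0.0169 F [4.9 0.3 6.6] T [-0.15 -0.78 -0.02]
shift cm [-0.06  0.04 -3.47] turn -0.04
```

View pics/s3.png

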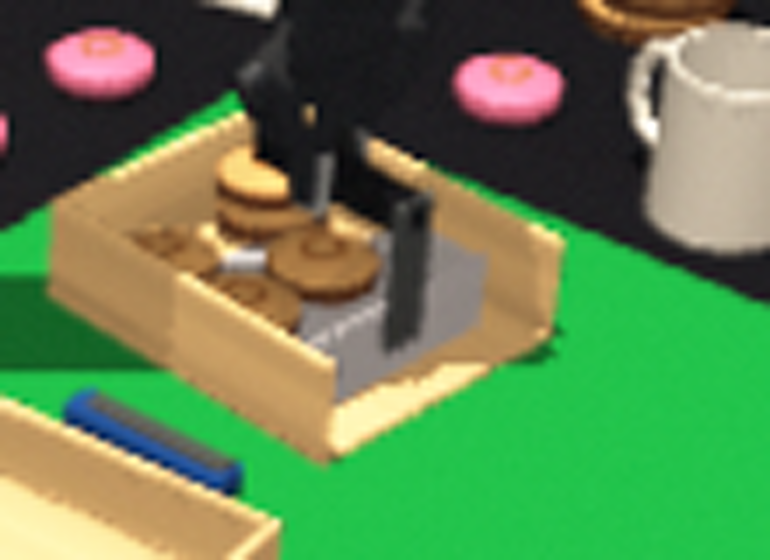

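Emit:
{"method": "send_rows", "body": {
  "targets": [
    [[0,0,-0.8],0],
    [[0,0,-1.5],0],
    [[0,0,-2],0],
    [[0,0,-2.4],0],
    [[0,0,-2.7],0],
    [[0,0,-3],0],
    [[0,0,-3.2],0],
    [[0,0,-3.2],0]
  ]
}}

```text
clock: 8.35
ee_pos: [0.4459, 0.2866, 0.082]
orientation: [[-0.133, 0.006, 0.991], [-0.991, 0.002, -0.133], [-0.002, -1.0, 0.006]]
wrist_force: [9.3, -0.5, 5.8]
finger_gap: 0.0168
```

```bash
python3 -c "
from h import *
go(.4556-.0145*.9914,.2858+.1305*.0145,.081,-7.5)
shot('scene','s4',255,130,110,80,7)
"
```

```text
t 8.35 now [0.4459 0.2866 0.082 ] yaw -7.62 gap 0.0168 F [ 9.3 -0.5  5.8] T [-0.18 -2.01 -0.36]
shift cm [-0.05  0.1  -0.48] turn -0.12
```

View pics/s4.png

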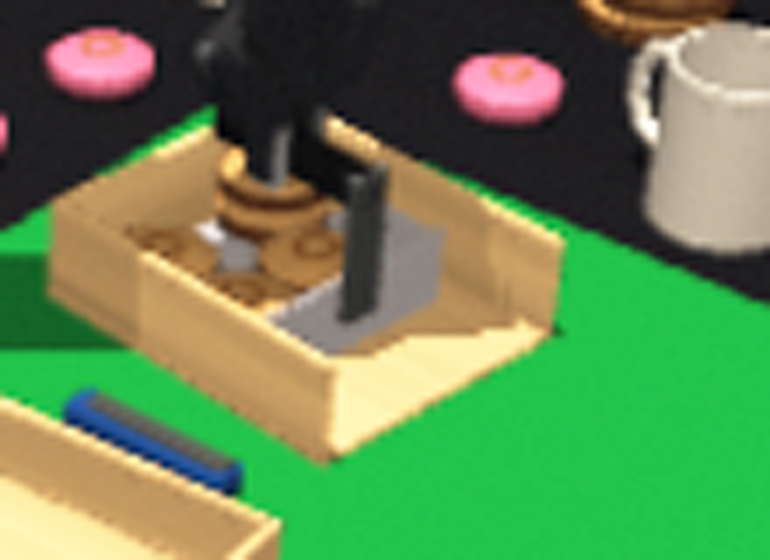

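Emit:
{"method": "send_rows", "body": {
  "targets": [
    [[0,0,-0.2],0],
    [[0,0,-0.4],0],
    [[0,0,-0.5],0],
    [[0,0,-0.6],0],
    [[0,0,-0.6],0],
    [[0,0,-0.6],0],
    [[0,0,-0.6],0],
    [[0,0,-0.6],0]
  ]
}}

```text
clock: 9.4
ee_pos: [0.4428, 0.2873, 0.0832]
orientation: [[-0.135, 0.011, 0.991], [-0.991, 0.003, -0.135], [-0.005, -1.0, 0.01]]
wrist_force: [15.6, -1.1, 7.0]
finger_gap: 0.0171
```

```bash
python3 -c "
from h import *
go(.4556-.0145*.9914,.2858+.1305*.0145,.081,-7.5)
shot('wrist','w4',0,0,512,384,1.2)
"
```

```text
t 9.4 now [0.4428 0.2873 0.0832] yaw -7.74 gap 0.0171 F [15.6 -1.1  7. ] T [-0.55 -3.98 -0.77]
shift cm [-0.02  0.22 -0.16] turn -0.24
```

View pics/w4.png

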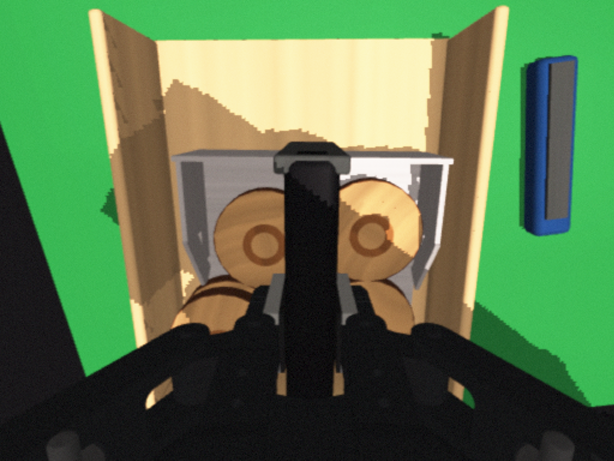

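Emit:
{"method": "send_rows", "body": {
  "targets": [
    [[0,0,0.2],0],
    [[0,-0.2,0.4],0],
    [[0,-0.6,0.4],0],
    [[0,-1.2,0.4],0],
    [[0,-2,0.4],0],
    [[0,-3,0.4],0],
    [[0,-4,0.4],0],
    [[0,-5,0.4],0]
  ]
}}

```text
clock: 10.45
ee_pos: [0.4416, 0.2857, 0.13]
orientation: [[-0.132, 0.001, 0.991], [-0.991, -0.001, -0.132], [0.001, -1.0, 0.001]]
wrist_force: [4.7, -0.2, -6.3]
finger_gap: 0.017
```

```bash
python3 -c "
from h import *
go(.4962+.016,-.011,.18,3.7)
shot('scene','s5',245,110,130,98,6)
"
```

```text
t 10.45 now [0.4416 0.2857 0.13  ] yaw -7.58 gap 0.017 F [ 4.7 -0.2 -6.3] T [-0.29 -1.58 -0.28]
shift cm [28.49 -4.96 10.92] turn -11.28
```

View pics/s5.png

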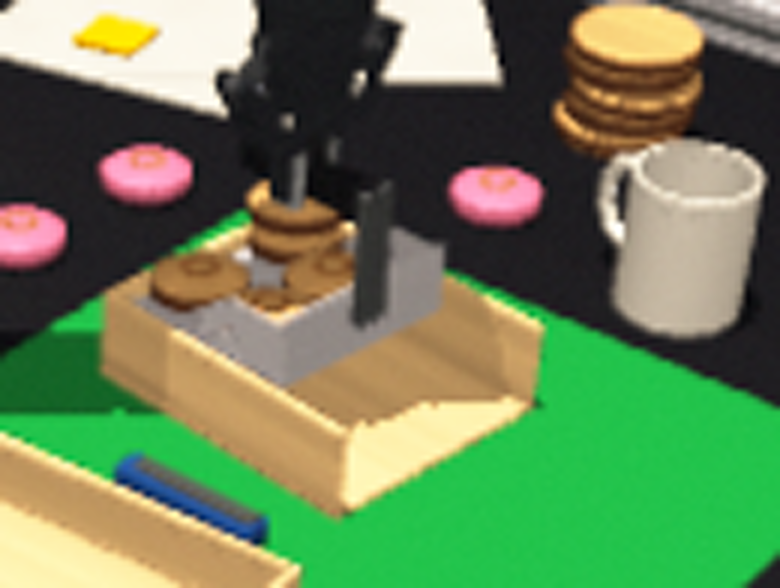

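Emit:
{"method": "send_rows", "body": {
  "targets": [
    [[0,0,0.2],0],
    [[0,0,0.5],0],
    [[0,-0.2,0.9],0],
    [[0,-0.6,1.2],0],
    [[0,-1.3,1.4],0],
    [[0,-2.2,1.4],0],
    [[0,-3.2,1.4],0],
    [[0,-4,1.4],0]
  ]
}}

```text
clock: 11.5
ee_pos: [0.4557, 0.2849, 0.1713]
orientation: [[-0.131, 0.001, 0.991], [-0.991, 0.0, -0.131], [-0.0, -1.0, 0.001]]
wrist_force: [-0.7, 0.8, -3.3]
finger_gap: 0.0172
```

```bash
python3 -c "
from h import *
go(.4962+.016,-.011,.17,3.7)
"
```

```text
t 11.5 now [0.4557 0.2849 0.1713] yaw -7.54 gap 0.0172 F [-0.7  0.8 -3.3] T [ 0.02 -0.04  0.1 ]
shift cm [28.6   0.12  9.48] turn -11.24
```

Emit:
{"method": "send_rows", "body": {
  "targets": [
    [[0.4,0,0.1],0],
    [[1.2,0,0.3],-0.5],
    [[2.4,0,0.7],-1],
    [[4,0,1.2],-1.5],
    [[6,0,1.8],-2.5],
    [[8.4,0,2.5],-3.5],
    [[11,0,3.2],-4.5],
    [[13.8,0,4],-5.5]
  ]
}}

```text
clock: 12.5
ee_pos: [0.4771, 0.1409, 0.1701]
orientation: [[-0.035, -0.0, 0.999], [-0.999, -0.0, -0.035], [0.0, -1.0, -0.0]]
wrist_force: [0.4, 0.5, -3.7]
finger_gap: 0.017
```

```bash
python3 -c "
from h import *
go(.5012,-.011,.17,3.7)
"
```

```text
t 12.5 now [0.4771 0.1409 0.1701] yaw -2.02 gap 0.017 F [ 0.4  0.5 -3.7] T [-0.07 -0.06  0.03]
shift cm [1.509e+01 1.000e-02 2.940e+00] turn -5.72
```

Emit:
{"method": "send_rows", "body": {
  "targets": [
    [[2.8,0,0.6],-1],
    [[5.5,0,1.1],-2],
    [[8,0,1.6],-3],
    [[10.2,0,2],-4],
    [[12.1,0,2.3],-5],
    [[13.6,0,2.6],-5.7],
    [[14.6,0,2.8],-5.7],
    [[15.1,0,2.9],-5.7]
  ]
}}

```text
clock: 13.5
ee_pos: [0.5006, -0.01, 0.1702]
orientation: [[0.063, -0.0, 0.998], [-0.998, -0.0, 0.063], [0.0, -1.0, -0.0]]
wrist_force: [-0.3, -0.2, -4.8]
finger_gap: 0.0173
```

```bash
python3 -c "
from h import *
go(.5012-.011,-.011-.0007,.1,3.7)
shot('scene','s6',170,130,160,120,5)
"
```

```text
t 13.5 now [ 0.5006 -0.01    0.1702] yaw 3.6 gap 0.0173 F [-0.3 -0.2 -4.8] T [-0.05 -0.07  0.06]
shift cm [ 0.1   7.02 -1.05] turn -0.1
```

View pics/s6.png

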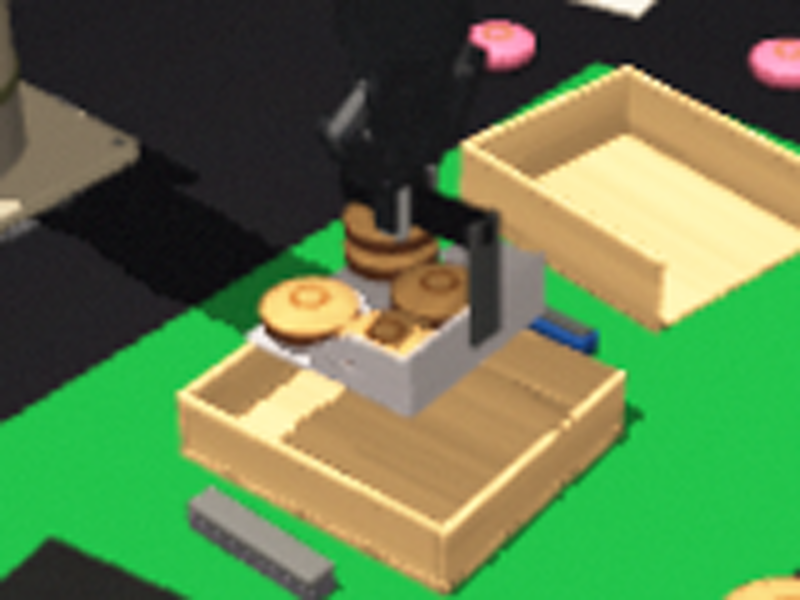

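Emit:
{"method": "send_rows", "body": {
  "targets": [
    [[0.1,0.5,0],0],
    [[0.1,1.6,-0.2],0],
    [[0.1,3,-0.5],0],
    [[0.1,4.5,-0.8],0],
    [[0.1,6,-1.1],0],
    [[0.1,7.2,-1.4],0],
    [[0.1,7.9,-1.6],0],
    [[0.1,8.1,-1.6],0]
  ]
}}

```text
clock: 14.55
ee_pos: [0.4847, -0.0113, 0.089]
orientation: [[0.064, -0.0, 0.998], [-0.998, -0.0, 0.064], [0.0, -1.0, -0.0]]
wrist_force: [0.8, 0.9, -4.3]
finger_gap: 0.0169
```

```bash
python3 -c "
from h import *
go(.4962-.019,-.011-.0012,.0895,3.7)
"
```

```text
t 14.55 now [ 0.4847 -0.0113  0.089 ] yaw 3.65 gap 0.0169 F [ 0.8  0.9 -4.3] T [-0.03 -0.04  0.03]
shift cm [ 0.04 -0.05 -0.75] turn -0.05
```

Emit:
{"method": "send_rows", "body": {
  "targets": [
    [[0,0,-0.3],0],
    [[0,0,-0.6],0],
    [[0,-0.1,-0.9],0],
    [[0,-0.35,-1.2],0],
    [[0,-0.6,-1.5],0],
    [[0,-0.8,-1.8],0],
    [[0,-1.05,-2.2],0],
    [[0,-1.25,-2.5],0]
  ],
  "force": 25
}}

```text
clock: 15.55
ee_pos: [0.4609, -0.0126, 0.1027]
orientation: [[0.064, 0.003, 0.998], [-0.998, 0.0, 0.064], [-0.0, -1.0, 0.003]]
wrist_force: [5.6, 0.8, -4.5]
finger_gap: 0.017
```

```bash
python3 -c "
from h import *
go(.4962-.019,-.011-.0012,.0895,3.7)
"
```

```text
t 15.55 now [ 0.4609 -0.0126  0.1027] yaw 3.65 gap 0.017 F [ 5.6  0.8 -4.5] T [ 0.29 -1.72 -0.31]
shift cm [0.06 1.33 1.62] turn -0.05
```

Emit:
{"method": "send_rows", "body": {
  "targets": [
    [[0,-0.2,-0.5],0],
    [[0,-0.4,-1],0],
    [[0,-0.6,-1.5],0],
    [[0,-0.85,-2],0],
    [[0,-1,-2.5],0],
    [[0,-1.2,-3],0],
    [[0,-1.3,-3.5],0],
    [[0,-1.4,-3.8],0]
  ]
}}

```text
clock: 16.55
ee_pos: [0.4239, -0.0148, 0.1174]
orientation: [[0.064, 0.005, 0.998], [-0.998, 0.001, 0.064], [-0.0, -1.0, 0.005]]
wrist_force: [5.0, 2.9, -0.9]
finger_gap: 0.0172
```

```bash
python3 -c "
from h import *
go(.4962-.019,-.011-.0012,.0895,3.7)
shot('scene','s7',170,130,160,120,5)
"
```

```text
t 16.55 now [ 0.4239 -0.0148  0.1174] yaw 3.64 gap 0.0172 F [ 5.   2.9 -0.9] T [ 0.8  -1.73 -0.3 ]
shift cm [0.08 2.82 5.32] turn -0.06
```

Emit:
{"method": "send_rows", "body": {
  "targets": [
    [[0,0,0.4],0],
    [[0,0,1.2],0],
    [[0,0,2.2],0],
    [[0,0,3.4],0],
    [[0,0,4.6],0],
    [[0,0,5.8],0],
    [[0,0,7],0],
    [[0,0,8],0]
  ],
  "force": 70
}}

```text
clock: 17.6
ee_pos: [0.5027, -0.0101, 0.1158]
orientation: [[0.064, 0.0, 0.998], [-0.998, 0.0, 0.064], [-0.0, -1.0, 0.0]]
wrist_force: [0.5, 0.4, -2.7]
finger_gap: 0.0167
```

```bash
python3 -c "
from h import *
go(.4962-.019,-.011-.0012,.0895,3.7)
shot('scene','s8',160,110,180,135,4.4)
"
```

```text
t 17.6 now [ 0.5027 -0.0101  0.1158] yaw 3.66 gap 0.0167 F [ 0.5  0.4 -2.7] T [-0.01  0.07  0.05]
shift cm [ 0.05  2.63 -2.55] turn -0.04
```

View pics/s8.png

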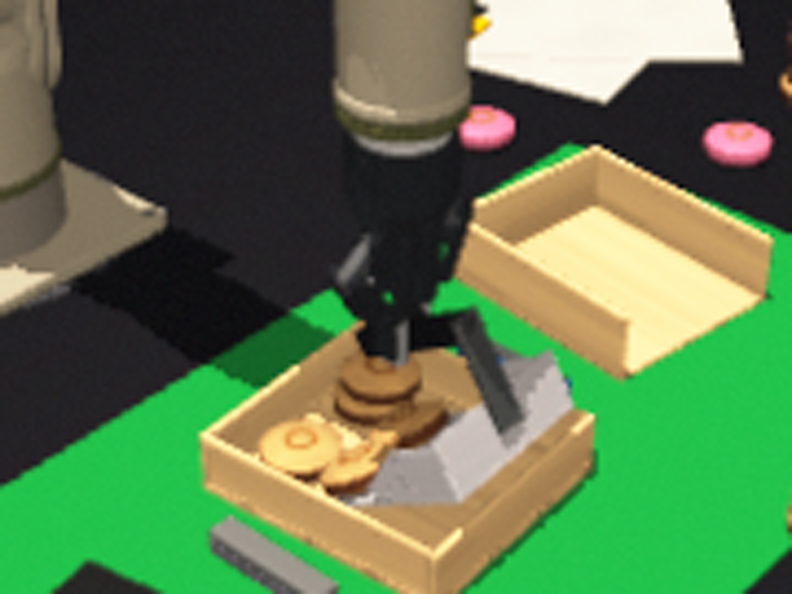

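Emit:
{"method": "send_rows", "body": {
  "targets": [
    [[0,0,0.8],0],
    [[0,0,1.8],0],
    [[0,0,2.8],0],
    [[0,0,3.8],0],
    [[0,-0.3,4.4],0],
    [[0,-0.8,4.8],0],
    [[0,-1.5,5],0],
    [[0,-2,5],0]
  ]
}}

```text
clock: 18.65
ee_pos: [0.5519, -0.007, 0.1365]
orientation: [[0.064, 0.001, 0.998], [-0.998, -0.0, 0.064], [0.0, -1.0, 0.001]]
wrist_force: [0.2, 0.1, -1.4]
finger_gap: 0.0171
```

Emit:
{"method": "send_rows", "body": {
  "targets": [
    [[0,0,0],0],
    [[0,0,0],0],
    [[0,-1,0],0],
    [[0,-2,0],0],
    [[0,-3.5,0],0],
    [[0,-5,0],0],
    [[0,-6,0],0],
    [[0,-6,0],0]
  ]
}}

```text
clock: 19.65
ee_pos: [0.5522, -0.007, 0.1968]
orientation: [[0.064, 0.002, 0.998], [-0.998, -0.0, 0.064], [0.0, -1.0, 0.002]]
wrist_force: [-0.3, 0.5, -2.0]
finger_gap: 0.0169
```

Run:
```python
from h import *
F=[]
for i in range(6):
    im=camera('top'); F.append(state()['wrist_force'])
print(np.mean(F,0).round(2),np.std(F,0).round(2))
go(.5,-.28,.2,10)
# bark/wood blobs in top view vs. initial: count circles in box & tray regions
s=camera('scene')
for nm,n,P in [('box','scene',[(.4962,-.011,.02)]),('tray','scene',[(.4556,.2858,.02)]),('box','top',[(.4962,-.011,.02)])]: print(nm,n,proj(n,P).round())
cv2.imwrite('pics/s9.png',s[:,:,::-1]);cv2.imwrite('pics/t9.png',im[:,:,::-1])
# scoop (bright grey, low saturation) pixels near: any brown (wood) enclosed?
hsv=cv2.cvtColor(s,cv2.COLOR_RGB2HSV)
m=((hsv[...,1]<40)&(hsv[...,2]>80)).astype(np.uint8);k,l,st,c=cv2.connectedComponentsWithStats(m[120:260,170:340])
print([ (st[i].tolist(),) for i in range(1,k) if st[i,4]>60])
```

```text
[-0.28 -0.3  -2.03] [0.43 0.46 0.35]
t 19.95 now [ 0.5515 -0.007   0.1953] yaw 3.65 gap 0.0165 F [-0.5  0.  -2. ] T [-0.04  0.1   0.06]
shift cm [26.91 -0.47 -6.88] turn -6.35
box scene [[250. 214.]]
tray scene [[296. 171.]]
box top [[261. 190.]]
[([85, 0, 22, 4, 61],), ([111, 0, 48, 13, 319],), ([78, 54, 57, 37, 766],), ([38, 108, 28, 22, 237],)]
```

Emit:
{"method": "send_rows", "body": {
  "targets": [
    [[3,0,-1.2],0],
    [[7,0,-2.7],-1],
    [[11,0,-4.3],-2],
    [[15.5,0,-6],-3],
    [[20,0,-7.7],-4],
    [[24,0,-9.3],-5],
    [[27,0,-10.4],-6],
    [[27.9,0,-10.8],-6.4]
  ]
}}

```text
clock: 21.0
ee_pos: [0.4606, -0.2944, 0.1955]
orientation: [[0.172, -0.001, 0.985], [-0.985, -0.0, 0.172], [0.0, -1.0, -0.001]]
wrist_force: [-0.5, 0.2, -2.6]
finger_gap: 0.0165
```

Run:
```python
from h import *
go(.4618,-.2925,.112,10)
im=camera('top');c=np.float32
# rectify box and tray to 0.5 mm... 2px/mm and look for round rims
def rect(cx,cy,yaw,hx,hy,z):
    t=np.radians(yaw);P=[(cx+a*np.cos(t)-b*np.sin(t),cy+a*np.sin(t)+b*np.cos(t),z) for a,b in((hx,hy),(hx,-hy),(-hx,-hy),(-hx,hy))]
    w,h=int(hy*4000),int(hx*4000);M=cv2.getPerspectiveTransform(proj('top',P).astype(c),c([(0,0),(w,0),(w,h),(0,h)]))
    return cv2.warpPerspective(im,M,(w,h),flags=cv2.INTER_CUBIC)
for n,a in(('box',(.4962,-.011,3.7,.105,.095,.025)),('tray',(.4556,.2858,-7.5,.1,.086,.02))):
    r=rect(*a);cv2.imwrite(f'pics/r_{n}.png',r[:,:,::-1]);g=cv2.cvtColor(r,cv2.COLOR_RGB2GRAY)
    C=cv2.HoughCircles(cv2.GaussianBlur(g,(0,0),2),cv2.HOUGH_GRADIENT,1.5,60,param1=60,param2=22,minRadius=50,maxRadius=75)
    print(n,None if C is None else C[0].round().tolist())
```

```text
t 21.0 now [ 0.4606 -0.2944  0.1955] yaw 9.89 gap 0.0165 F [-0.5  0.2 -2.6] T [-0.01  0.01  0.05]
shift cm [-0.17  8.35  0.15] turn -0.11
box None
tray None
```

Emit:
{"method": "send_rows", "body": {
  "targets": [
    [[-0.2,1.5,0],0],
    [[-0.2,3.5,0],0],
    [[-0.2,5.5,0],0],
    [[-0.2,7.2,0],0],
    [[-0.2,8.2,0],0],
    [[-0.2,8.7,0],0],
    [[-0.2,9,0],0],
    [[-0.2,9,0],0]
  ],
  "force": 25
}}

```text
clock: 22.05
ee_pos: [0.4615, -0.2904, 0.106]
orientation: [[0.175, 0.0, 0.985], [-0.985, -0.0, 0.175], [0.0, -1.0, 0.0]]
wrist_force: [-0.0, -0.1, -1.3]
finger_gap: 0.0169
```

Run:
```python
from h import *
go(.516+.985*.015,-.283+.1736*.015,.0805,10)
for n in('box','tray'):
    r=cv2.imread(f'pics/r_{n}.png');g=cv2.resize(cv2.cvtColor(r,cv2.COLOR_BGR2GRAY),(38,20) if n=='box' else (34,20),interpolation=cv2.INTER_AREA)
    print(n);print('\n'.join(''.join('%x'%(v//16)for v in q) for q in g))
```

```text
t 22.05 now [ 0.4615 -0.2904  0.106 ] yaw 10.05 gap 0.0169 F [-0.  -0.1 -1.3] T [-0.03  0.07  0.02]
shift cm [0.22 2.56 6.99] turn 0.05
box
a999aaa999aaaa999aaaaa99aaaaaaaaaa98ac
bcddeeeddeeeedddeedddeddeeeeeeeeedb89b
bcdeeeeeeeeeeeedeeeeeeeeeeeeeeeeeec99b
bcdeeeeeeeeeeeddeeeeeeeeeeeeeeeeeec9ac
bcdeeeeeeeeeeeedeeeeeeeeeeeeeeeeeec99b
ccdeeeeeeeeeeeddeeeeeeeeeeeeeeeeeec99b
ccdeeeeeeeeeedddeeeeeeddddddeeeeeec9ac
bddeeeeeeddccccccddddccbbbccccdeeec99b
bcdeeeeedcbbbbbbccccbbbbbbbbcccdeed99c
cddeeeedbccbbcbbbccbbbcbbccbcccddec9ad
cddeeeedbcccbbbbcdcbabcccbcccccdeeda9c
cddeeeedcccccccddccccbbccddccccdeeca9c
ccddccccbcccbbbbccddedccccccddeeeecaac
cddbbbbbbbcccccddeedddcccccccdeeeeda9b
cccbbbbbcbbccccdeeddbbccbbcccccdeedaac
ccbbbcbbbbcddcbdeedcbcbbbcbbcdcdeedaac
cccbbbccddddcbbddedbbbcbbbbccccdeeda9b
ddddbbbbcbbbbbddeeddcbbccccdccdeeedaac
cdddddcbbbbcdddddedddcbbbbccddeeeedbab
bbbbcccbbbbcccbbbbbcbbbbbccbbbbbcbba98
tray
9cdddddddddddddddddddddddeeeddda78
9ceeeeeeeeeeedeeeeeeeeeeeeeeeeda77
9ceeeeeeeeeeedeeeeeeeeeeeeeeeeda78
9ceeeeeeeeeeedeeeeeeeeeeeeeeeeda78
9ceeeeeeeeeeedeeeeeeeeeeeeeeeedb88
9ceeeeeeeeeeedeeeeeeeeeeeeeeeeda78
9ceeeeeeeeeeddeeeeeeeeeeeeeeeedb78
9ceeeeeeeeeeedeeeeeeeeeeeeeeeeda78
9ceeeeeeeeeeedeeeeeeeeeeeeeeeeda77
9ceeeeeeeeeeddeeeeeeeeeeeeeeeedb88
9ceeeeeeeeeeeddeeeeeeeeeeeeeeeda78
9ceeeeeeeeeeedeeedeeeeeeeeeeeedb88
9ceeeeeeeeeeedeeedeeeeeeeeeeeeda78
8ceeeeeeeeeeddeeeeeeeeeeeeeeeeda78
9ceeeeeeeeeedddeeeeeeeeeeeeeeedb78
9ceeeeeeeeeedddeedeeeeeeeeeeeeda78
8ceeeeeeeeeeddeeededeeeeeeeeeedb77
8ceeeeeeeeeedddeededeeeeeeeeeeda78
9bdddddddddddddedddddeeedddeeedb78
abbbbbbbbbbbbbbbbbbbbbbbbbbbbbba88
```

Emit:
{"method": "send_rows", "body": {
  "targets": [
    [[0,0.3,1.1],0],
    [[0.1,0.6,2.2],0],
    [[0.1,1,3.4],0],
    [[0.2,1.5,4.4],0],
    [[0.2,2,5.3],0],
    [[0.2,2.4,6.1],0],
    [[0.2,2.65,6.7],0],
    [[0.2,2.7,7],0]
  ]
}}

```text
clock: 23.05
ee_pos: [0.5312, -0.2813, 0.0808]
orientation: [[0.174, 0.001, 0.985], [-0.985, -0.002, 0.174], [0.002, -1.0, 0.0]]
wrist_force: [-9.4, 0.6, 19.7]
finger_gap: 0.017
```

Run:
```python
from h import *
go(.516+.985*.015,-.283+.1736*.015,.0805,10)
```

```text
t 23.05 now [ 0.5312 -0.2813  0.0808] yaw 10.01 gap 0.017 F [-9.4  0.6 19.7] T [ 0.01  2.56 -0.  ]
shift cm [-0.09  0.03 -0.03] turn 0.01
```

Emit:
{"method": "send_rows", "body": {
  "targets": [
    [[0,-0.1,0],0],
    [[0,-0.1,0],0],
    [[0,-0.1,0],0],
    [[0,-0.1,0],0],
    [[0,-0.1,0],0],
    [[0,-0.1,0],0],
    [[0,-0.1,0],0],
    [[0,-0.1,0],0]
  ],
  "grip": 1
}}

```text
clock: 24.05
ee_pos: [0.5307, -0.2801, 0.0798]
orientation: [[0.175, 0.0, 0.985], [-0.985, -0.0, 0.175], [0.0, -1.0, 0.0]]
wrist_force: [0.2, -0.2, 0.1]
finger_gap: 0.0853
```

Emit:
{"method": "send_rows", "body": {
  "targets": [
    [[0,-1,0],0],
    [[0,-3,0],0],
    [[0,-5,0],0],
    [[0,-8,0],0],
    [[0,-11,0],0],
    [[0,-14,0],0],
    [[0,-16,0],0],
    [[0,-16,0],0]
  ]
}}

```text
clock: 25.05
ee_pos: [0.5315, -0.2804, 0.242]
orientation: [[0.175, 0.003, 0.985], [-0.985, -0.002, 0.175], [0.002, -1.0, 0.003]]
wrist_force: [-0.3, 0.2, -0.9]
finger_gap: 0.0854
```

Emit:
{"method": "send_rows", "body": {
  "targets": [
    [[5,0,0],0],
    [[10,0,0],0],
    [[15,0,0],0],
    [[20,0,-2],0],
    [[25,0,-4],0],
    [[28,0,-6],0],
    [[30,0,-8],0],
    [[30,0,-8],0]
  ]
}}

```text
clock: 26.05
ee_pos: [0.5015, -0.5917, 0.238]
orientation: [[0.171, -0.003, 0.985], [-0.985, 0.0, 0.171], [-0.001, -1.0, -0.003]]
wrist_force: [-0.7, -0.3, 0.5]
finger_gap: 0.0852
```

Run:
```python
from h import *
go(0,0,0)
im=camera('top');hsv=cv2.cvtColor(im,cv2.COLOR_RGB2HSV)
t=np.radians(10.1);R=np.array([[np.cos(t),-np.sin(t)],[np.sin(t),np.cos(t)]])
# mat-rectified view (z=.004) as text: rows mat +x down to -x, 1 char = 7 mm
P=[(*(np.array([.516,-.283])+R@p),.004) for p in ((.12,.1),(.12,-.1),(-.12,-.1),(-.12,.1))]
M=cv2.getPerspectiveTransform(proj('top',P).astype('f4'),np.float32([(0,0),(400,0),(400,480),(0,480)]))
r=cv2.warpPerspective(cv2.cvtColor(im,cv2.COLOR_RGB2GRAY),M,(400,480))
print('\n'.join(''.join('%x'%(v//16)for v in q) for q in cv2.resize(r,(40,24),interpolation=cv2.INTER_AREA)))
t=np.radians(3.7);R=np.array([[np.cos(t),-np.sin(t)],[np.sin(t),np.cos(t)]])
P=[(*(np.array([.4962,-.011])+R@p),.025) for p in ((.13,.12),(.13,-.12),(-.13,-.12),(-.13,.12))]
M=cv2.getPerspectiveTransform(proj('top',P).astype('f4'),np.float32([(0,0),(480,0),(480,520),(0,520)]))
r=cv2.warpPerspective(cv2.cvtColor(im,cv2.COLOR_RGB2GRAY),M,(480,520))
print('\n'.join(''.join('%x'%(v//16)for v in q) for q in cv2.resize(r,(72,39),interpolation=cv2.INTER_AREA)[13:]))
```

```text
t 26.05 now [ 0.5015 -0.5917  0.238 ] yaw 9.82 gap 0.0852 F [-0.7 -0.3  0.5] T [ 0.03 -0.04  0.02]
shift cm [-66.84  23.95 -39.27] turn None
9999999999999999989988888888888888888888
9987677677677667666666777677666666667899
9864444444444444444443444334444444346889
9874444467667666666555433335676667667898
987444469a999999877788743346999987898888
98744447bddddddc988addb63359dddc97788899
98744447beeeeeeda89bdec7335adeeda7788899
98744447beeeeeeda99beec7335adeeda7788899
99744447beeeeeeda89beec6335adeec97787899
99744458ceeeeeeda89ceec7335adeed97777899
98744458ceeeeeeca89bdec7335adeeda7766899
9974446adeeeeeec989beec6445adeedb8756899
9974447ceeeeeeeda99beec7446adeeed9656899
9974459deeeeeeeecbcdeedcbbcdeeeed9547899
9975459deeeeeeeeeeeeeeeeeeeeeeeed9546888
9975459deeeeeeeeeeeeeeeeeeeeeeeed9546766
9975459deeeeeeeeeeeeeeeeeeeeeeeed9434555
9975447bcccccccccccccccccccccccba6334555
9975444454445554455554454444444433334555
9974444433443444443343333333333333334555
9974444344444444443333333333333333334555
9975444444444444433333333333333333334555
9987777776677766554444444444444444445555
9999999999998876
[... 1222 characters left out ...]
cddeeedcbbbccbbbbbbbcccccddeeddb9abba999999
999999bccdddcbabbcccccccccbbbcddeeddcbbbbccbbbcccddccddeeedca9abba999999
999999bccddddcbbbbbbbbbbbbbbcdddeeeddcbbbbccccccccccddeeeedca9acca999999
999999bccdddddddccbbbbbbcccdddddeeeddddcbbbbbbbbcccddeeeeeddbaacca999999
999999abccddddddddcbbbbcddddddddddddddddccbbbcccddddddeeedddcbbbba999999
999999abbbbbbbccccbbbbbbccccbbbbbbbccbbbbbbbbcccbbbbbbbbcbbbbaaaa9999999
999999999999999999999999999999999999999999999999999999999999999999999999
999999999999999999999999999999999999999999999999999999999999999999999999
999999999999999999999999999999999999999999999999999999999999999999999999
999999999999999999999999999999999999999999999999999999999999999999999999
```

```bash
python3 -c "
from cell import *
print(hand_in(), state()['clock'])"
```

```text
the job is handed in; nothing more can be done
the job is handed in; nothing more can be done
```

I scooped all five rounds out of the tray in one pass and tipped them low into the box. The tool can't tilt, so I pushed the scoop's nose against the box's far inner wall to pivot it in a loosened grip. I then slid it level on its mat, let go, moved the arm clear and handed in; the last clock reading before that was 26 s of the allowed 72 s.

- **Rounds:** with the pan raised and the arm still, the wrist force read about 2.0 N, which matches the empty scoop. The top camera showed the tray empty and at least four rounds in the box. The fifth could not be told apart there; it is most likely stacked on another. Nothing stuck out past the box.
- **Scoop:** the top camera showed it empty and about 10 mm from the mat centre. Just before release the tool height was within 0.3 mm of its height when the scoop was first gripped flat on the mat.
- **Failed or missing checks:** the automatic circle count on the box and tray found nothing, so I judged the contents from brightness maps instead. My 12 pictures were used up before the scoop was fully clear of the box, so I did not view the final scene. I did not measure the bystanders again; the moves were routed clear of them.

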